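Open the child-resistant cap of the cleaner jug

ROBOT

A 6-joint arm with a two-finger parallel gripper is mounted at the origin on the work surface. World frame = base frame: x ahead of the robot, y to its left, z up, the work surface at z = 0. Lengths are in m, angles in rad, forces in N, time in s.
With the tool pointing down it reaches from about 0.375 to 0.9 m from the base axis. Payload 3.1 kg.
Tool frame: the origin (TCP) lies between the finger pads; the fingertips stand manip.finger_overhang ahead of it and the grasp point (between the pads) lies 5 mm behind it (manip.finger_overhang is the distance from the TCP to the fingertips, in m); z points along the fingers, y is the line along which they close (so a half turn about z gives the same grasp; the last joint's range is limited). The gripper opens to 85 mm and grips with 20 to 120 N. Pads are 22 mm wide; open, the fingers measure 114 mm over their backs; the gripper's body (76 mm by 85 mm) begins 54 mm behind the grasp point. The pads swing forward as they close: fully open they stand 13 mm farther back than shut.
Start: joints at [0.93, 0.527, 1.433, -0, 1.181, -0.178], TCP at [0.278, 0.56, 0.245] pointing down, gripper open.
Joint ranges: [-3.08, 3.08], [-0.75, 2.2], [0.22, 2.44], [-1.43, 4.57], [0, 2.65], [-2.85, 2.85]. Speed limits (rad/s): [2.79, 2.79, 3.14, 3.14, 3.14, 3.14].

INTERFACE

Orientations are given as a unit quaternion [x, y, z, w].
In Python, from station import manip gives the robot as it stands.
- The arm moves only by the tool drive_tool, never from a script. Its argument "plan" is a list of rows, each a list of 7 numbers: the shift along the tool's x, y, z in m, then the turn, a rotation vector about the tool's x, y, z in degrees, then the opening, from -1 (shut) to 1 (fully open). In form: [[x, y, z, wx, wy, wz, gripper], ...]. A call has 1 to 10 rows; each row shifts and turns the commanded pose from where the row before left it, along the tool's axes as they then stand; what a row does not reach is not made up. A row lasts 1/10 s, in which the tool goes at most 50 mm and 8.59 degrees, less where a joint would pass 70% of its speed; a pose out of reach is approached as far as the arm can. A call is refused whole if a number of a shift passes 0.05 or a number of a turn 8.59, either way. A call with a gripper value outside its range is refused whole. The fingers move at their own pace and stop on an object; "newtons" is the grip in N (left out, the last holds). Time passes only in rows, so rows that do not move let the fingers close. It gives the time, the measured TCP pose, the force, the opening and the grip force at its end, in the units of the state.
- manip.sense(): the state, without advancing time (a new reading comes with each control period).
- manip.snapshot(name): name is "scene" or "side" or "wrist"; returns a dict with "image" (400x640x3 uint8, red, green, blue), "z_map" (400x640 float32, m along the optical axis (not along the pixel's ray), 0 where there is no reading), "fov_y" (degrees; the focal length in pixels is half the picture's height over the tangent of half this angle, whatever the lens; pixels are square), "cx", "cy" (the principal point, pixels), "k1" (the pictures are not rectified: a ray, as slopes to the right and down, at radius r is drawn at 1 + k1 r^2 times it, then the intrinsics apply), "extrinsics" (4x4, takes a point from camera to world coordinates); the wrist camera has in their place "mount" (4x4, takes a point from camera to tool coordinates, whose origin is the TCP and whose axes are the flange's). Camera axes: x right, y up, looking along -z (the intrinsics and any distortion apply to the point x, -y, -z); pixel columns grow to the right and rows downward; lengths in m; the calibration is good to about 2 mm. A picture is of the moment at which its call begins: read the wrist's pose just before it.
- manip.sign_off(): hands the job in; it is judged then, once.
The state is a dict: "t": time; "q": joint angles; "qd": joint speeds; "tau": joint torques, N m; "tcp_pos": TCP position; "tool_rot": TCP orientation; "force": force on the tool from outside, world axes, zero at the start; "ft_torque": the same for the moment, N m; "finger_gap": opening from 0.0 (shut) to 1.0 (fully open); "gripper_force": force on a finger pad.
Only numpy, scipy, OpenCV 4.12 (cv2) and the standard library are available. Lean on these libraries where they do the work, as an engineer would, in place of code of your own. Each camera call takes 0.05 s, during which the arm holds its last target. There are 200 camera calls.

TASK

Open the jug of parts cleaner that stands in the crate: press its child-resistant cap down firmly, but not so hard as to crush its seal, and keeping it pressed turn it anticlockwise until it unlocks. Then lift the cap off and set it down gently, the right way up, in the shallow steel tray. Leave the spray can, beaker and tape roll alone.

Things in the scene. Friction and masses are not known exactly. Their poses are not given: they have to be found in the camera images.
- cap: Black fluted push-and-turn cap on the jug, 60 mm across, 28 mm high, about 40 g, a plain vertical cylinder to grip by its sides. Origin: centre of its underside, z up. Three lugs inside sit in notches under tabs of the neck, 4.5 mm deep: unless it is pressed farther down it will not turn; do not wrench or pull it then (breaks at 60 N). Unlocked, it springs up about 4 mm.
- liner: Spring-loaded sealing disc, 35 mm, inside the cap, unseen; moves with it and bears on the neck's rim, its underside 14 mm above the cap's. Spring: 8 N when locked, +2 N per mm the cap is pressed towards the neck: lugs clear of the notches from 17 N (4.5 mm), solid stop at 19.4 N (5.7 mm). A press of over 30 N crushes it.
- neck (a point): Point on the jug where the cap's origin lies while the cap is locked on; axes as the jug's; the cap's x is then along the jug's x within 0.05 rad. Pressed down, the cap turns anticlockwise seen from above: it is out of the notches and free to lift from 0.85 rad, and meets an end stop at 1.55 rad; 1.2 rad is best.
- jug: White 2.5 litre plastic jug, 170 (x) x 110 (y) x 162 mm to its shoulder; neck and cap 42 mm from its middle towards -x, cap underside 9 mm above the shoulder, handle at +x no higher. Origin: centre of its underside. It stands in the crate on a foam pad into which it sinks, under about 3 N, by 0 to 14 mm (cannot be seen), then stands firm; it cannot turn.
- tray: Shallow sheet-steel tray, fixed, 240 (x) x 180 (y) x 18 mm, walls and floor 3 mm thick. Origin: centre of its underside, z up.
- spray: Spray can, 55 mm across, 160 mm high, standing loose in the jug's crate beyond the handle end. Origin: centre of its underside. To be left alone. (The blue crate round both is fixed, 300 x 200 x 110 mm, its long side along the jug's x.)
- beaker: Clear plastic beaker, 84 mm across, 100 mm high, standing loose to one side. Origin: centre of its underside. To be left alone.
- tape: Roll of tape (a ring 90 mm across, 24 mm high) lying loose to one side. Origin: centre of its underside. To be left alone.
There are look-alikes about, which are no part of the job. Several things have the shape of the cap; the one meant has the colours described above.

How it is judged:
On the way, in this order (a step that is already met when the one before it is completed fails the run):
1. the cap is unlocked: turned anticlockwise out of its notches while still on the neck (angle between the x axis of cap and the x axis of neck, either way round above 0.8 rad and horizontal distance between cap and neck below 0.006 m and z of cap in the frame of neck below 0.008 m), for 0.1 s.
2. the cap is lifted off the neck (z of cap in the frame of neck above 0.02 m), for 0.1 s.
At the end, for the whole second after the job is handed in: The cap lies flat and the right way up on the floor of the steel tray (centre within 90 mm of the tray's middle along it and 60 mm across, tilt under 0.1 rad), let go and at rest (x of cap in the frame of tray between -0.09 and 0.09 m and y of cap in the frame of tray between -0.06 and 0.06 m and z of cap in the frame of tray below 0.007 m and angle between cap's own z axis and vertical below 0.1 rad and linear speed of cap below 0.02 m/s); the robot touches nothing.
It fails at once if the sealing disc is crushed: cap pressed down with more than 30 N (contact force between liner and jug above 30 N).
It fails at once if the cap is wrenched or pulled against its notches (more than 60 N between cap and jug) (contact force between cap and jug above 60 N).
It fails at once if cap dropped or thrown (faster than 0.6 m/s, not held, away from the neck) (contact force between cap and the fingers below 0.02 N and linear speed of cap above 0.6 m/s and horizontal distance between cap and neck above 0.04 m).
It fails at once if a bystander moved more than 30 mm or tipped (distance of any of spray, beaker, tape from where it was at the start of the episode above 0.03 m or angle between any of spray, beaker's own z axis and vertical above 0.3 rad).
It also fails if it takes over 72 s, if anything falls off the work surface, if the arm or the gripper's body presses on something with over 40 N, if the wrist force passes 120 N, or if a joint passes its speed limit or range.

## Working session

There is one attempt and no reset: what is moved stays moved. The work goes in short steps, Python scripts to look and compute and a tool call to move; the robot and the scene stay as the last step left them, time stands still between calls to the robot, and variables do not carry over. Pictures are saved under pics/ and viewed, at most 10 in all, crops included, and the job is handed in when it is done.

Besides the shell and the picture viewer there is one more tool, called as name(argument=value, ...), one argument or row to a line, values as JSON. drive_tool: Moves the arm, as the interface text tells. Its arguments: {"type":"object","properties":{"plan":{"type":"array"},"newtons":{"type":"number"}},"required":["plan"]}

```bash
mkdir -p pics; ls; cat > h.py <<'E'
import numpy as np, cv2, pickle
from station import manip
from scipy.spatial.transform import Rotation as R
def snap(n):
    s=manip.sense(); d=dict(manip.snapshot(n))
    if 'extrinsics' not in d:
        T=np.eye(4);T[:3,:3]=R.from_quat(s['tool_rot']).as_matrix();T[:3,3]=s['tcp_pos'];d['extrinsics']=T@np.array(d['mount'])
    d['extrinsics']=np.array(d['extrinsics']);d['f']=200/np.tan(np.radians(d['fov_y'])/2);return d
def K(d): return np.array([[d['f'],0,d['cx']],[0,d['f'],d['cy']],[0,0,1.]]),np.array([d['k1'],0,0,0.])
def rays(d,uv):
    k,D=K(d);p=cv2.undistortPoints(np.array(uv,float).reshape(-1,1,2),k,D).reshape(-1,2)
    return np.c_[p[:,0],-p[:,1],-np.ones(len(p))]
def cloud(d):
    v,u=np.mgrid[:400,:640];r=rays(d,np.c_[u.ravel(),v.ravel()])*d['z_map'].reshape(-1,1)
    P=r@d['extrinsics'][:3,:3].T+d['extrinsics'][:3,3];P[d['z_map'].ravel()==0]=np.nan
    return P.reshape(400,640,3)
def proj(d,P):
    c=(np.array(P)-d['extrinsics'][:3,3])@d['extrinsics'][:3,:3];k,D=K(d)
    return cv2.projectPoints((c*[1,-1,-1]).reshape(-1,1,3),np.zeros(3),np.zeros(3),k,D)[0].reshape(-1,2)
def save(d,n): cv2.imwrite('pics/'+n,d['image'][:,:,::-1])
E
python3 - <<'E'
from h import *
for n in('scene','side','wrist'):
    d=snap(n);pickle.dump(d,open(n+'.pkl','wb'));save(d,n+'0.png');print(n,d['extrinsics'][:3,3].round(3),d['k1'],d['f'])
print(manip.sense(),manip.finger_overhang)
E
```

```text
pics
scene [ 1.046 -0.715  1.407] -0.1320774618247301 511.73923865618013
side [0.508 0.744 1.022] 0.03211026621621943 385.952663375011
wrist [0.218 0.588 0.374] -0.01610180531761038 292.48068464102215
{'t': 0.15, 'q': array([ 9.30526493e-01,  5.28287947e-01,  1.43362919e+00,  7.70950990e-06,
        1.18136924e+00, -1.78543125e-01]), 'qd': array([-0.00078654, -0.00286741, -0.0032658 , -0.0021738 ,  0.00192021,
       -0.00174942]), 'tau': array([ 9.82455531e-04, -4.42744267e+01, -1.78275490e+01, -1.74587185e-04,
        5.61131616e-03,  3.03312383e-06]), 'tcp_pos': array([0.27810982, 0.55912499, 0.24452993]), 'tool_rot': array([ 2.28819403e-01,  9.73468522e-01, -7.75455534e-04, -3.40376172e-04]), 'force': array([-0.07202669, -0.4545808 ,  0.62269129]), 'ft_torque': array([-0.03595432,  0.02942825, -0.00449517]), 'gripper_force': 0.0, 'finger_gap': 0.9983985595246418} 0.014
```

View pics/scene0.png

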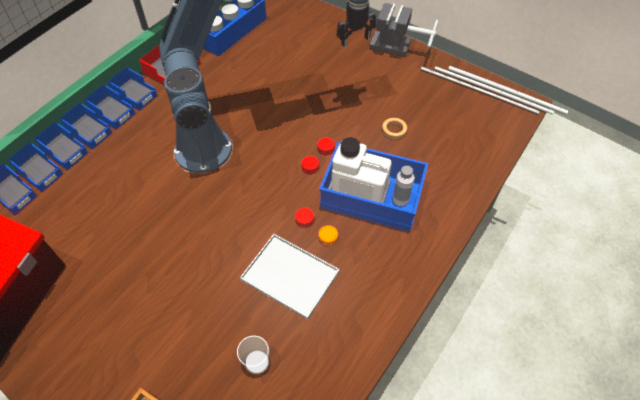

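View pics/side0.png

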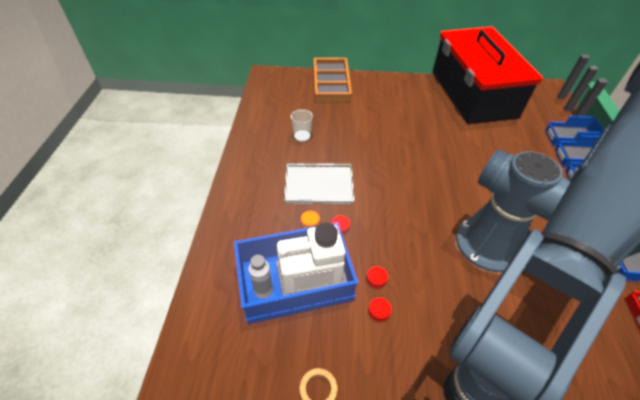

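The scene view shows the black cap at (350,147), tray at (290,274), crate about (375,188), spray at (404,180), beaker at (254,355) and tape at (395,128). In the side view the cap is at (326,235), tray (320,183) and spray (260,275).

```bash
python3 - <<'E'
from h import *
seeds={'scene':dict(cap=(350,147),tray=(290,274)),'side':dict(cap=(326,235),tray=(320,183))}
for n in seeds:
    d=pickle.load(open(n+'.pkl','rb'));P=cloud(d);im=d['image'].astype(int)
    u,v=seeds[n]['cap'];win=np.zeros((400,640),bool);win[v-16:v+17,u-18:u+19]=1
    m=win&(im.max(2)<70)&(P[...,2]>.14);Q=P[m];zt=np.percentile(Q[:,2],90);T=Q[Q[:,2]>zt-.008]
    (c,r)=cv2.minEnclosingCircle(T[:,:2].astype(np.float32)*1000);print(n,'cap n',len(Q),'ztop',zt,np.median(T[:,2]),'c',c,'r',r,'mean',T.mean(0))
    mm=(im.max(2)<70)&win;lab=cv2.connectedComponents(mm.astype(np.uint8))[1];b=mm
    # sillhouette centroid
    ys,xs=np.nonzero(b);print(' dark centroid',xs.mean(),ys.mean(),xs.min(),xs.max(),ys.min(),ys.max())
    g=(P[...,2]<.05)&(im.min(2)>150);lab=cv2.connectedComponents(g.astype(np.uint8))[1]
    u,v=seeds[n]['tray'];t=lab==lab[v,u];Q=P[t];print(' tray',t.sum(),np.median(Q,0),cv2.minAreaRect(Q[:,:2].astype(np.float32)))
    # crate blue
    bl=(im[...,2]>120)&(im[...,0]<70)&(im[...,1]<110)&(P[...,2]>.085)&(P[...,2]<.125)&(np.hypot(P[...,0]-.6,P[...,1]-.15)<.4)
    Q=P[bl];print(' crate',len(Q),Q.mean(0),np.percentile(Q[:,2],[50,95]),cv2.minAreaRect(Q[:,:2].astype(np.float32)))
    w=(im.min(2)>120)&(P[...,2]>.13)&(P[...,2]<.2)&(np.hypot(P[...,0]-.6,P[...,1]-.15)<.3)
    Q=P[w];print(' white',len(Q),np.percentile(Q[:,2],[50,90,98]),cv2.minAreaRect(Q[:,:2].astype(np.float32)))
E
```

```text
scene cap n 268 ztop 0.2300046243324535 0.22686789647871364 c (525.2661743164062, 157.0550079345703) r 29.188167572021484 mean [0.52445924 0.1544087  0.22710072]
 dark centroid 349.76119402985074 147.0597014925373 341 358 138 156
 tray 4262 [ 0.56514721 -0.21509812  0.00304841] ((0.5589562058448792, -0.21122035384178162), (0.25043249130249023, 0.19129912555217743), 4.2913618087768555)
 crate 315 [0.62316507 0.15941096 0.10613792] [0.10646204 0.11308835] ((0.608749270439148, 0.17855864763259888), (0.2977942228317261, 0.2088472992181778), 18.151575088500977)
 white 1719 [0.15150565 0.18860045 0.19252038] ((0.6024149656295776, 0.1799984872341156), (0.2503848075866699, 0.11627347022294998), 17.48491668701172)Traceback (most recent call last):
  File "<stdin>", line 6, in <module>
    return _quantile_unchecked(
        a, q, axis, out, overwrite_input, method, keepdims, weights)
    return _ureduce(a,
                    func=_quantile_ureduce_func,
    ...<5 lines>...
                    overwrite_input=overwrite_input,
                    method=method)
    r = func(a, **kwargs)
    result = _quantile(arr,
                       quantiles=q,
    ...<2 lines>...
                       out=out,
                       weights=wgt)
    slices_having_nans = np.isnan(arr[-1, ...])
                                  ~~~^^^^^^^^^
IndexError: index -1 is out of bounds for axis 0 with size 0
```

drive_tool(
  plan=[
    [-0.01,-0.005,-0.04,0,0,0,1],
    [-0.025,-0.015,-0.04,0,0,0,1],
    [-0.043,-0.023,-0.02,0,0,0,1],
    [-0.043,-0.023,-0.01,0,0,0,1],
    [-0.043,-0.023,0,0,0,0,1],
    [-0.043,-0.023,0,0,0,0,1],
    [-0.043,-0.023,0,0,0,0,1],
    [-0.043,-0.023,0,0,0,0,1],
    [-0.043,-0.023,0,0,0,0,1],
    [-0.043,-0.023,0,0,0,0,1],
  ],
)

```text
t: 1.15
tcp_pos: [0.526, 0.2083, 0.3541]
tool_rot: [0.229, 0.973, -0.0, -0.0]
force: [-0.1, -1.0, -0.1]
finger_gap: 1.0
gripper_force: 0.0
```

drive_tool(
  plan=[
    [-0.043,-0.023,0,0,0,0,1],
    [-0.043,-0.023,0,0,0,0,1],
    [0,0,0,0,0,0,1],
    [0,0,0,0,0,0,1],
  ],
)

```text
t: 1.55
tcp_pos: [0.5821, 0.1294, 0.3535]
tool_rot: [0.23, 0.973, 0.0, -0.001]
force: [-0.3, -0.4, -0.5]
finger_gap: 1.0
gripper_force: 0.0
```

```bash
cat > cap.py <<'E'
from h import *
def capfit(d,p0,tag):
    P=cloud(d);im=d['image'].astype(int)
    u,v=proj(d,[p0])[0].astype(int);print(tag,'seed',u,v)
    m=(im.max(2)<75)&(np.hypot(P[...,0]-p0[0],P[...,1]-p0[1])<.05)&(P[...,2]>.16)
    Q=P[m]
    if len(Q)<50: print('few',len(Q));return
    h,e=np.histogram(Q[:,2],np.arange(.16,.26,.002));zt=np.median(Q[Q[:,2]>np.percentile(Q[:,2],80)][:,2])
    T=Q[abs(Q[:,2]-zt)<.004];c,r=cv2.minEnclosingCircle(T[:,:2].astype(np.float32)*1000)
    b=.5*(np.percentile(T,1,0)+np.percentile(T,99,0));print(tag,'zt',zt,'c',c,'r',r,'mid',b,len(T))
E
python3 - <<'E'
from cap import *
s=manip.sense();print(s['tcp_pos'],s['tool_rot'],s['q'].round(3),s['force'])
d=snap('wrist');pickle.dump(d,open('w1.pkl','wb'));save(d,'w1.png');capfit(d,[.525,.155,.228],'w')
e=snap('side');print((e['z_map']>0).mean(),proj(e,[[.525,.155,.228]]));pickle.dump(e,open('side1.pkl','wb'))
E
```

```text
[0.58206793 0.12940815 0.35349144] [ 2.30198472e-01  9.73143266e-01  1.60571441e-05 -9.20933142e-04] [ 3.100e-02  3.860e-01  1.365e+00  1.000e-03  1.392e+00 -1.075e+00] [-0.25182441 -0.35624445 -0.5026949 ]
w seed 321 127
w zt 0.4409100379800839 c (564.8907470703125, 136.57484436035156) r 23.3488826751709 mid [0.56493407 0.1363615  0.43976076] 3425
0.99599609375 [[323.91420909 229.55710078]]
```

View pics/w1.png

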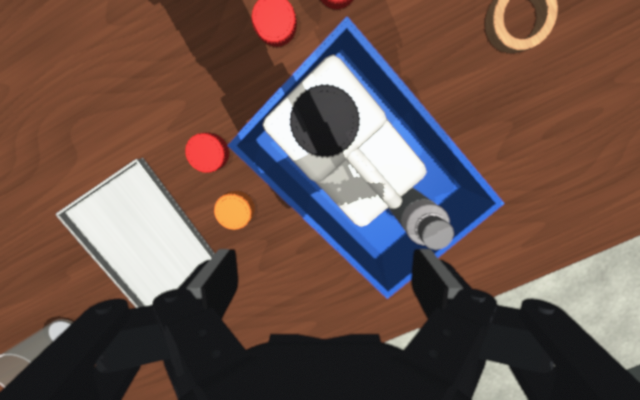

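The wrist view shows the black cap at (325,120), about 34 px in radius; jug, spray (428,222), crate corner and tray (140,235) are all clear.

```bash
sed -i 's/&(P\[...,2\]>.16)/\&(P[...,2]>.2)\&(P[...,2]<.26)/' cap.py; python3 - <<'E'
from cap import *
from scipy.optimize import least_squares
D={'w':pickle.load(open('w1.pkl','rb')),'sc':pickle.load(open('scene.pkl','rb')),'si':pickle.load(open('side.pkl','rb'))}
for k in D: capfit(D[k],[.525,.155,.228],k)
# silhouette centroids, two views: solve x,y,ztop with cylinder r=30 h=28
obs={}
a=np.linspace(0,2*np.pi,60)
cyl=lambda p:np.r_[np.c_[p[0]+.03*np.cos(a),p[1]+.03*np.sin(a),0*a+p[2]],np.c_[p[0]+.03*np.cos(a),p[1]+.03*np.sin(a),0*a+p[2]-.028]]
def cen(pts):
    M=cv2.moments(cv2.convexHull(pts.astype(np.float32)));return np.array([M['m10'],M['m01']])/M['m00'],M['m00']
for k,(u,v) in dict(w=(325,120),sc=(350,147),si=(326,235)).items():
    im=D[k]['image'].astype(int);r=45 if k=='w' else 18;m=np.zeros((400,640),np.uint8)
    m[v-r:v+r,u-r:u+r]=(im[v-r:v+r,u-r:u+r].max(2)<(95 if k=='w' else 85))
    n,l,st,c=cv2.connectedComponentsWithStats(m);i=l[v,u];ys,xs=np.nonzero(l==i);obs[k],A=cen(np.c_[xs,ys]);print(k,obs[k],st[i],A,cen(proj(D[k],cyl([.525,.155,.228])))[1])
for ks in(['w','sc','si'],['w','sc'],['sc','si'],['w','si']):
    f=lambda p:np.r_[tuple((cen(proj(D[k],cyl(p)))[0]-obs[k])/D[k]['f']*[.4 if k=='w' else 1] for k in ks)]
    s=least_squares(f,[.525,.155,.228],diff_step=1e-4,x_scale=.01);print(ks,s.x.round(4),(s.fun*1000).round(2))
P=cloud(D['w']);im=D['w']['image'].astype(int)
w=(im.min(2)>110)&(P[...,2]>.15)&(P[...,2]<.22)&(np.hypot(P[...,0]-.55,P[...,1]-.17)<.12);h,e=np.histogram(P[w][:,2],np.arange(.15,.22,.004));print(h,e[0])
E
```

```text
w seed 321 127
w zt 0.22925201042033647 c (521.3186645507812, 158.31629943847656) r 28.955345153808594 mid [0.52135553 0.15906704 0.2283111 ] 3641
sc seed 350 144
sc zt 0.22990478968759087 c (524.1653442382812, 155.72036743164062) r 29.1756649017334 mid [0.52448247 0.15545985 0.22965927] 133
si seed 323 229
few 0
w [324.2104236  120.51949434] [ 291   85   68   72 3789] 3757.5 4072.2601671942975
sc [349.52337023 147.00676507] [341 138  18  19 295] 271.0 350.05885832966305
si [319.5 199.5] [     0      0    640    400 255983] 254961.0 491.8051408859901
['w', 'sc', 'si'] [0.5259 0.1526 0.3188] [ -8.96  14.91   2.87 -36.37  12.53  26.66]
['w', 'sc'] [0.5213 0.1589 0.2264] [-0.04 -0.02  0.12  0.01]
['sc', 'si'] [0.5441 0.1049 0.2984] [-5.35 -2.11 -3.65  1.13]
['w', 'si'] [0.5245 0.1582 0.3625] [ 2.37  4.15 14.97  0.39]
[ 384    0    0    0    0   35   56  290 1050 1991 2446    0    0    0
    0    0    0] 0.15
```

drive_tool(
  plan=[
    [0.03,0,0.005,0,0,0,1],
    [0.027,-0.001,0.02,0,0,0,1],
    [0.01,0,0.03,0,0,0,1],
    [0,0,0.03,0,0,0,1],
    [0,0,0,0,0,0,1],
    [0,0,0,0,0,0,1],
  ],
)

```text
t: 2.25
tcp_pos: [0.5211, 0.1606, 0.2698]
tool_rot: [0.228, 0.974, 0.0, -0.0]
force: [-0.1, 0.2, 1.3]
finger_gap: 0.999
gripper_force: 0.0
```

```bash
python3 - <<'E'
from cap import *
s=manip.sense();print(s['tcp_pos'],R.from_quat(s['tool_rot']).as_matrix().round(4),s['q'].round(3),s['force'])
d=snap('wrist');save(d,'w2.png');capfit(d,[.522,.158,.228],'w')
pickle.dump(d,open('w2.pkl','wb'))
E
```

```text
[0.52105686 0.160646   0.26975411] [[-8.961e-01  4.438e-01 -2.000e-04]
 [ 4.438e-01  8.961e-01  1.000e-04]
 [ 2.000e-04 -0.000e+00 -1.000e+00]] [ 0.094  0.391  1.605  0.     1.146 -1.017] [-0.1020956   0.17880533  1.31070538]
w seed 322 236
w zt 0.22909467009862367 c (519.758056640625, 159.26734924316406) r 30.150026321411133 mid [0.51982615 0.1597095  0.22794962] 6413
```

View pics/w2.png

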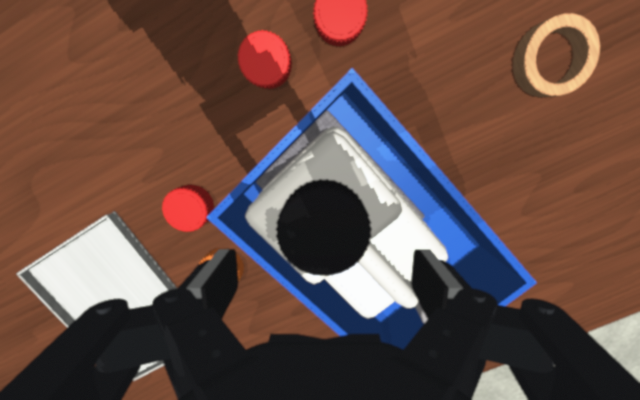

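The wrist view shows the cap at (323,228), centred between the fingers (about 215 and 430); clear to descend.

drive_tool(
  plan=[
    [0,-0.001,0.012,0,0,0,1],
    [0,0,0.012,0,0,0,1],
    [0,0,0.01,0,0,0,1],
    [0,0,0.01,0,0,0,1],
    [0,0,0.007,0,0,0,1],
    [0,0,0,0,0,0,1],
    [0,0,0,0,0,0,1],
  ],
)

```text
t: 3.0
tcp_pos: [0.5211, 0.1586, 0.2181]
tool_rot: [0.229, 0.973, -0.0, -0.0]
force: [-0.1, -0.3, 0.6]
finger_gap: 0.998
gripper_force: 0.0
```

drive_tool(
  plan=[
    [0,0,0,0,0,0,0.5],
    [0,0,0,0,0,0,0.4],
    [0,0,0,0,0,0,0.3],
    [0,0,0,0,0,0,0.2],
    [0,0,0,0,0,0,0],
    [0,0,0,0,0,0,-0.5],
    [0,0,0,0,0,0,-1],
    [0,0,0,0,0,0,-1],
    [0,0,0,0,0,0,-1],
  ],
  newtons=70,
)

```text
t: 3.9
tcp_pos: [0.5216, 0.1588, 0.2185]
tool_rot: [0.229, 0.973, 0.0, 0.001]
force: [0.9, 1.4, 5.6]
finger_gap: 0.68
gripper_force: 74.3
```

drive_tool(
  plan=[
    [0,0,0.002,0,0,0,-1],
    [0,0,0.002,0,0,0,-1],
    [0,0,0,0,0,0,-1],
  ],
  newtons=90,
)

```text
t: 4.2
tcp_pos: [0.5215, 0.1588, 0.2141]
tool_rot: [0.229, 0.973, 0.0, 0.001]
force: [2.2, 3.0, 2.4]
finger_gap: 0.677
gripper_force: 95.3
```

drive_tool(
  plan=[
    [0,0,0.002,0,0,0,-1],
    [0,0,0.002,0,0,0,-1],
    [0,0,0,0,0,0,-1],
  ],
)

```text
t: 4.5
tcp_pos: [0.5215, 0.1588, 0.2106]
tool_rot: [0.229, 0.973, 0.0, 0.001]
force: [2.1, 3.1, 7.4]
finger_gap: 0.67
gripper_force: 95.7
```

drive_tool(
  plan=[
    [0,0,0.001,0,0,0,-1],
    [0,0,0.001,0,0,0,-1],
    [0,0,0,0,0,0,-1],
  ],
)

```text
t: 4.8
tcp_pos: [0.5216, 0.1588, 0.2093]
tool_rot: [0.229, 0.973, 0.0, 0.001]
force: [1.2, 2.3, 10.8]
finger_gap: 0.677
gripper_force: 96.1
```

drive_tool(
  plan=[
    [0,0,0.001,0,0,0,-1],
    [0,0,0.001,0,0,0,-1],
    [0,0,0.001,0,0,0,-1],
    [0,0,0,0,0,0,-1],
  ],
)

```text
t: 5.2
tcp_pos: [0.5216, 0.1588, 0.2071]
tool_rot: [0.229, 0.973, 0.0, 0.001]
force: [-0.7, 2.2, 15.0]
finger_gap: 0.671
gripper_force: 96.6
```

drive_tool(
  plan=[
    [0,0,0.001,0,0,0,-1],
    [0,0,0.001,0,0,0,-1],
    [0,0,0.001,0,0,0,-1],
    [0,0,0,0,0,0,-1],
  ],
)

```text
t: 5.6
tcp_pos: [0.5217, 0.1588, 0.2048]
tool_rot: [0.229, 0.973, 0.0, 0.001]
force: [-1.3, 2.0, 19.2]
finger_gap: 0.672
gripper_force: 97.3
```

drive_tool(
  plan=[
    [0,0,0.0007,0,0,0,-1],
    [0,0,0,0,0,0,-1],
    [0,0,0,0,0,0,-1],
  ],
)

```text
t: 5.9
tcp_pos: [0.5217, 0.1588, 0.2047]
tool_rot: [0.229, 0.973, 0.0, 0.002]
force: [-1.8, 2.3, 22.3]
finger_gap: 0.675
gripper_force: 97.6
```

At the solid stop (22 N). Turn anticlockwise (negative about tool z), first a little.

drive_tool(
  plan=[
    [0,0,0,0,0,-2,-1],
    [0,0,0,0,0,-4,-1],
    [0,0,0,0,0,-5,-1],
    [0,0,0,0,0,0,-1],
  ],
)

```text
t: 6.3
tcp_pos: [0.5223, 0.1586, 0.2048]
tool_rot: [0.134, 0.991, 0.0, 0.002]
force: [-2.1, 1.2, 21.8]
finger_gap: 0.674
gripper_force: 97.4
```

```bash
python3 -c "
from h import *
s=manip.sense();print(s['force'],s['ft_torque'],s['q'].round(3))"
```

```text
[-2.09846536  1.21707388 21.82008241] [0.19994378 0.25010708 0.07251434] [ 9.000e-02  4.730e-01  1.677e+00 -1.000e-03  9.860e-01 -1.212e+00]
```

drive_tool(
  plan=[
    [0,0,0,0,0,-6,-1],
    [0,0,0,0,0,-6,-1],
    [0,0,0,0,0,-6,-1],
    [0,0,0,0,0,-6,-1],
    [0,0,0,0,0,-3,-1],
    [0,0,0,0,0,0,-1],
  ],
)

```text
t: 6.9
tcp_pos: [0.5227, 0.1586, 0.2048]
tool_rot: [-0.101, 0.995, -0.0, 0.003]
force: [0.6, 1.9, 21.2]
finger_gap: 0.67
gripper_force: 97.3
```

drive_tool(
  plan=[
    [0,0,0,0,0,-6,-1],
    [0,0,0,0,0,-6,-1],
    [0,0,0,0,0,-6,-1],
    [0,0,0,0,0,-6,-1],
    [0,0,0,0,0,-5,-1],
    [0,0,0,0,0,-2,-1],
    [0,0,0,0,0,0,-1],
  ],
)

```text
t: 7.6
tcp_pos: [0.5225, 0.1592, 0.2048]
tool_rot: [-0.363, 0.932, -0.0, 0.002]
force: [-0.6, 2.6, 21.3]
finger_gap: 0.678
gripper_force: 97.3
```

```bash
python3 -c "
from h import *
s=manip.sense();print(s['force'],s['ft_torque'],s['q'].round(3));m=R.from_quat(s['tool_rot']).as_matrix();print(m.round(3),np.degrees(np.arctan2(m[1,1],m[0,1])))"
```

```text
[-0.64832804  2.6186352  21.29818586] [0.47564705 0.1849894  0.00095832] [ 9.100e-02  4.740e-01  1.677e+00  1.000e-03  9.860e-01 -2.223e+00]
[[-0.736 -0.676  0.005]
 [-0.676  0.736  0.001]
 [-0.004 -0.003 -1.   ]] 132.56653617254346
```

drive_tool(
  plan=[
    [0,0,-0.002,0,0,0,-1],
    [0,0,-0.003,0,0,0,-1],
    [0,0,-0.003,0,0,0,-1],
    [0,0,-0.003,0,0,0,-1],
    [0,0,0,0,0,0,-1],
  ],
)

```text
t: 8.1
tcp_pos: [0.5213, 0.1588, 0.2129]
tool_rot: [-0.363, 0.932, 0.0, 0.0]
force: [3.3, 2.9, 5.5]
finger_gap: 0.674
gripper_force: 95.7
```

drive_tool(
  plan=[
    [0,0,-0.003,0,0,0,-1],
    [0,0,-0.004,0,0,0,-1],
    [0,0,-0.005,0,0,0,-1],
    [0,0,-0.005,0,0,0,-1],
    [0,0,0,0,0,0,-1],
  ],
)

```text
t: 8.6
tcp_pos: [0.5197, 0.1579, 0.2292]
tool_rot: [-0.363, 0.932, -0.0, -0.002]
force: [0.2, -0.1, -0.5]
finger_gap: 0.669
gripper_force: 96.4
```

drive_tool(
  plan=[
    [0,0,-0.01,0,0,0,-1],
    [0,0,-0.015,0,0,0,-1],
    [0,0,-0.015,0,0,8,-1],
    [0,0,-0.015,0,0,8,-1],
    [0,0,-0.015,0,0,8,-1],
    [0,0,-0.015,0,0,8,-1],
    [0,0,-0.01,0,0,8,-1],
    [0,0,-0.01,0,0,8,-1],
    [0,0,0,0,0,8,-1],
    [0,0,0,0,0,8,-1],
  ],
)

```text
t: 9.6
tcp_pos: [0.5206, 0.1583, 0.3354]
tool_rot: [0.189, 0.982, -0.0, 0.0]
force: [-0.2, 0.5, -1.3]
finger_gap: 0.672
gripper_force: 96.5
```

```bash
python3 - <<'E'
from h import *
s=manip.sense();m=R.from_quat(s['tool_rot']).as_matrix();print(s['tcp_pos'],m.round(3),s['q'].round(3),s['finger_gap'])
d=snap('scene');save({'image':cv2.resize(d['image'][60:330,200:500],None,fx=2,fy=2)},'sc2.png')
P=cloud(d);im=d['image'].astype(int)
g=(P[...,2]<.05)&(P[...,2]>-.01)&(im.min(2)>150);l=cv2.connectedComponents(g.astype(np.uint8))[1];Q=P[l==l[274,290]]
print(cv2.minAreaRect(Q[:,:2].astype(np.float32)),np.median(Q,0))
w=pickle.load(open('w1.pkl','rb'));P=cloud(w);im=w['image'].astype(int);Q=P[(im.min(2)>150)&(P[...,1]<-.05)&(P[...,2]<.05)];print(np.median(Q,0))
E
```

```text
[0.52059097 0.15826127 0.33536813] [[-0.929  0.371 -0.   ]
 [ 0.371  0.929 -0.001]
 [-0.    -0.001 -1.   ]] [ 9.000e-02  3.210e-01  1.519e+00 -1.000e-03  1.302e+00 -1.100e+00] 0.6721934866547401
((0.5586365461349487, -0.21050789952278137), (0.25191226601600647, 0.19347627460956573), 3.80106520652771) [ 0.56523925 -0.21473332  0.00307158]
[ 0.54274588 -0.22075832  0.00405796]
```

View pics/sc2.png

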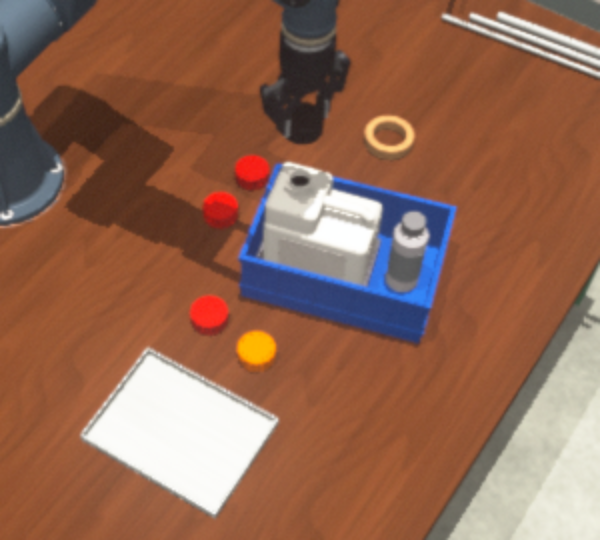

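The crop shows the neck open at (300,180), the cap held in the gripper at (303,122), and the tray clear at (180,430).

drive_tool(
  plan=[
    [-0.008,-0.015,0,0,0,0,-1],
    [-0.018,-0.034,0,0,0,0,-1],
    [-0.018,-0.034,0,0,0,0,-1],
    [-0.018,-0.034,0,0,0,0,-1],
    [-0.018,-0.034,0,0,0,0,-1],
    [-0.018,-0.034,0,0,0,0,-1],
    [-0.018,-0.034,0,0,0,0,-1],
    [-0.018,-0.034,0,0,0,0,-1],
    [-0.018,-0.034,0,0,0,0,-1],
    [-0.018,-0.034,0,0,0,0,-1],
  ],
)

```text
t: 10.65
tcp_pos: [0.5611, -0.2039, 0.3347]
tool_rot: [0.185, 0.983, -0.0, -0.001]
force: [0.6, 0.2, 0.2]
finger_gap: 0.679
gripper_force: 96.5
```

drive_tool(
  plan=[
    [-0.004,-0.008,0.03,0,0,0,-1],
    [0,0,0.05,0,0,0,-1],
    [0,0,0.05,0,0,0,-1],
    [0,0,0.05,0,0,0,-1],
    [0,0,0.05,0,0,0,-1],
    [0,0,0.03,0,0,0,-1],
    [0,0,0.01,0,0,0,-1],
    [0,0,0,0,0,0,-1],
    [0,0,0,0,0,0,-1],
  ],
)

```text
t: 11.55
tcp_pos: [0.5637, -0.2119, 0.0661]
tool_rot: [0.186, 0.983, -0.001, 0.001]
force: [-0.5, -0.3, 0.0]
finger_gap: 0.674
gripper_force: 96.5
```

```bash
python3 - <<'E'
from h import *
s=manip.sense();m=R.from_quat(s['tool_rot']).as_matrix();print(s['tcp_pos'],m.round(3),s['q'].round(3),s['force'])
d=snap('side');save({'image':cv2.resize(d['image'][100:280,220:420],None,fx=3,fy=3)},'si3.png')
d=snap('scene');P=cloud(d);im=d['image'].astype(int);m=(np.hypot(P[...,0]-s['tcp_pos'][0],P[...,1]-s['tcp_pos'][1])<.05)&(im.max(2)<85);print(np.percentile(P[m][:,2],[0,1,5,50]))
E
```

```text
[ 0.56370797 -0.21193751  0.06613992] [[-0.931  0.365  0.002]
 [ 0.365  0.931 -0.002]
 [-0.003 -0.001 -1.   ]] [-0.545  0.742  1.621 -0.     0.776 -1.742] [-0.51977424 -0.25840095  0.02040632]
[0.05182626 0.05764751 0.06974651 0.21389297]
```

View pics/si3.png

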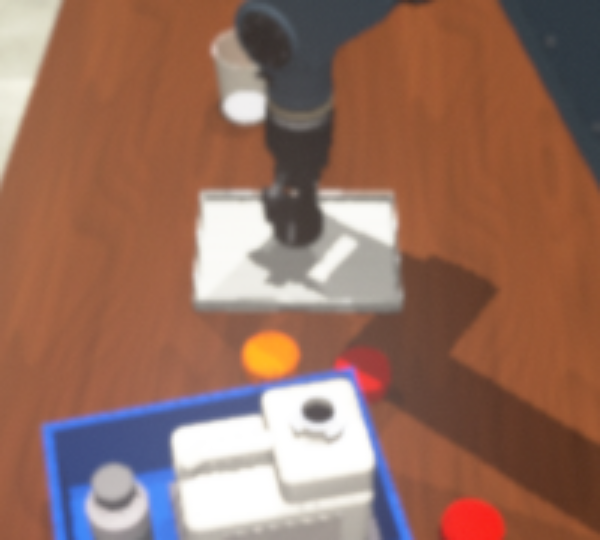

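The side crop shows the cap held at (297,225) above the tray's middle; lower to contact.

drive_tool(
  plan=[
    [0,0,0.015,0,0,0,-1],
    [0,0,0.012,0,0,0,-1],
    [0,0,0.008,0,0,0,-1],
    [0,0,0.003,0,0,0,-1],
    [0,0,0,0,0,0,-1],
    [0,0,0,0,0,0,-1],
  ],
)

```text
t: 12.25
tcp_pos: [0.5627, -0.2112, 0.0264]
tool_rot: [0.186, 0.983, 0.0, -0.0]
force: [0.6, 0.0, -0.3]
finger_gap: 0.674
gripper_force: 96.5
```

drive_tool(
  plan=[
    [0,0,0.001,0,0,0,-1],
    [0,0,0.001,0,0,0,-1],
    [0,0,0.001,0,0,0,-1],
    [0,0,0,0,0,0,-1],
  ],
)

```text
t: 12.65
tcp_pos: [0.5627, -0.2113, 0.0238]
tool_rot: [0.186, 0.983, -0.0, 0.0]
force: [-0.6, 0.0, -0.5]
finger_gap: 0.675
gripper_force: 96.6
```

drive_tool(
  plan=[
    [0,0,0.001,0,0,0,-1],
    [0,0,0.001,0,0,0,-1],
    [0,0,0.001,0,0,0,-1],
    [0,0,0,0,0,0,-1],
  ],
)

```text
t: 13.05
tcp_pos: [0.5628, -0.2113, 0.0236]
tool_rot: [0.186, 0.983, -0.0, 0.0]
force: [-4.0, 1.6, 18.0]
finger_gap: 0.673
gripper_force: 98.8
```

drive_tool(
  plan=[
    [0,0,-0.0025,0,0,0,-1],
    [0,0,0,0,0,0,-1],
    [0,0,0,0,0,0,0.45],
    [0,0,0,0,0,0,0.5],
    [0,0,0,0,0,0,0.7],
    [0,0,0,0,0,0,1],
    [0,0,0,0,0,0,1],
    [0,0,0,0,0,0,1],
    [0,0,0,0,0,0,1],
  ],
  newtons=30,
)

```text
t: 13.95
tcp_pos: [0.5626, -0.2112, 0.023]
tool_rot: [0.186, 0.983, 0.0, -0.0]
force: [-0.5, -0.3, 0.1]
finger_gap: 1.0
gripper_force: 0.0
```

drive_tool(
  plan=[
    [0,0,-0.01,0,0,0,1],
    [0,0,-0.02,0,0,0,1],
    [0,0,-0.04,0,0,0,1],
    [0,0,-0.05,0,0,0,1],
    [0,0,-0.05,0,0,0,1],
    [0,0,-0.05,0,0,0,1],
    [0,0,0,0,0,0,1],
    [0,0,0,0,0,0,1],
    [0,0,0,0,0,0,1],
  ],
)

```text
t: 14.85
tcp_pos: [0.5615, -0.2106, 0.2421]
tool_rot: [0.186, 0.983, 0.0, -0.001]
force: [-0.2, 0.0, -0.1]
finger_gap: 1.001
gripper_force: 0.0
```

```bash
python3 - <<'E'
from h import *
d=snap('wrist');save(d,'w4.png');P=cloud(d);im=d['image'].astype(int)
m=(im.max(2)<85)&(np.hypot(P[...,0]-.56,P[...,1]+.21)<.06)&(P[...,2]<.05);Q=P[m];print(len(Q),np.percentile(Q[:,2],[5,50,95]),cv2.minEnclosingCircle(Q[:,:2].astype(np.float32)))
T=Q[Q[:,2]>.025];A=np.linalg.lstsq(np.c_[T[:,:2],np.ones(len(T))],T[:,2],rcond=None)[0];print(A)
E
```

```text
1992 [0.03024631 0.03208504 0.03338334] ((0.5617758631706238, -0.20937061309814453), 0.0317765437066555)
[ 0.00847899 -0.00599159  0.02601416]
```

View pics/w4.png

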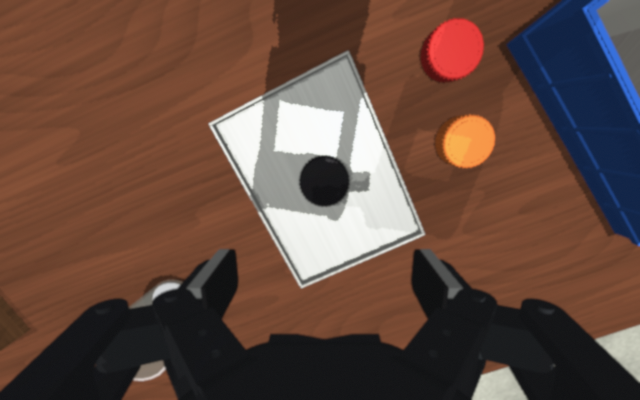

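The wrist view shows the cap at (325,181), flat, upright and free near the tray's middle, with its top 31 mm up as expected.

```bash
python3 -c "
from station import manip
print(manip.sign_off())"
```

```text
the job is handed in; nothing more can be done
None
```

The cap was pressed to its stop (about 22 N), turned 1.2 rad anticlockwise, lifted off and set flat and upright near the middle of the steel tray; the job is handed in, but the sign-off gave no verdict.

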